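# Point out the spare capacitor and its place on the board, then save the clip

## Task

A bench camera is recording: show which part goes where. With the fingers pointing down, point at the loose capacitor in the tray that is the same size as the three soldered to the board, fingertips a couple of centimetres above it, and stay there for two seconds; then point in the same way at the empty capacitor place on the board for two seconds; then press the larger of the two buttons on the control box fully down and let it go. Do not point at the other capacitors, do not press the small button, and do not touch or move any of the parts, tools, tray or board.

Things in the scene. Friction and masses are not known exactly. Their poses are not given: they have to be found in the camera images.
- spare: the loose capacitor to point at: upright electrolytic capacitor, black sleeve, bare metal top with a cross, 35 mm across and 50 mm tall, like the soldered ones; stands loose in the tray, easily knocked over. Origin at the centre of its underside.
- spare_top (a point): centre of the top face of the loose 35 x 50 mm capacitor
- slim: another loose upright electrolytic capacitor, black sleeve, bare metal top with a cross, 18 mm across and 50 mm tall, in the tray. Not to be pointed at. Origin at the centre of its underside.
- short: another loose upright electrolytic capacitor, black sleeve, bare metal top with a cross, 35 mm across and 22 mm tall, in the tray. Not to be pointed at. Origin at the centre of its underside.
- tray: grey open parts tray, fixed, 230 (x) x 100 (y) x 14 mm high, walls and floor 4 mm; the three loose capacitors stand in a row along its x, 72 mm apart. Origin at the centre of its underside.
- board: green circuit board on standoffs, fixed, 190 (x) x 150 (y) mm, top face 10 mm above its origin. Four capacitor places in a 70 mm square: three filled, one empty. A finned aluminium heat sink, 30 mm above the board face, lies along its +x end, 52 mm from the centres of the two nearer places; a grey block 11 mm high stands mid-square. Origin at the centre of its underside.
- gap: the empty capacitor place on the board: a flat white printed ring 35 mm across with two copper solder pads, under 1 mm high. Origin at its centre, on the board's top face, z up. Soldered capacitors 50 mm tall stand 70 mm away, centre to centre, so approach it from above with the fingers shut.
- soldered_a: soldered capacitor on the board, fixed: upright electrolytic capacitor, black sleeve, bare metal top with a cross, 35 mm across, 50 mm tall above the board face. Not to be pointed at. Origin at the centre of its underside.
- soldered_b: soldered capacitor on the board, fixed: upright electrolytic capacitor, black sleeve, bare metal top with a cross, 35 mm across, 50 mm tall above the board face. Not to be pointed at. Origin at the centre of its underside.
- soldered_c: soldered capacitor on the board, fixed: upright electrolytic capacitor, black sleeve, bare metal top with a cross, 35 mm across, 50 mm tall above the board face. Not to be pointed at. Origin at the centre of its underside.
- box: grey control box of the recorder, fixed, 130 (x) x 70 (y) x 34 mm high; on its top two round grey push buttons in black housings, 72 mm apart along its x. Origin at the centre of its underside.
- save (a joint): the larger button, 32 mm across: 0 up, 0.006 m fully down; it takes 5 N to hold it fully down and springs back up when let go
- save_top (a point): centre of the top face of the larger button; it is pressed straight down
- discard (a joint): the small button, 18 mm across: 0 up, 0.006 m fully down. Leave alone
- discard_top (a point): centre of the top face of the small button
- coil: loose copper ring coil, 22 mm across, 9 mm high, lying in the tray. Origin at the centre of its underside.
- transistor: loose small flat black power transistor with a metal tab, 23 x 11 x 5 mm, lying in the tray. Origin under its black part.
- spool: white spool, 56 mm across, 40 mm high, standing loose at the far edge of the mat. Origin at the centre of its underside.
- screwdriver: screwdriver, 170 mm long, lying loose at the far edge of the mat. Origin under the middle of it.
- pump: solder sucker, aluminium and black, 20 mm thick, about 210 mm long, lying loose at the far edge of the mat. Origin under it, near its middle.
- tin: flat round metal tin, 60 mm across, 18 mm high, loose at the near left of the mat. Origin at the centre of its underside.
Things that resemble listed ones, but are neither listed nor needed, are in the scene too. Leave any pink look-alike of the spare alone.

How it is judged:
By the outcome, as a careful person would: the job done as asked, in the order asked, and still so for the second after the job is handed in, with the robot touching nothing.
It also fails if it takes over 54 s, if anything falls off the work surface, if the arm or the gripper's body presses on something with over 40 N, if the wrist force passes 120 N, or if a joint passes its speed limit or range.

## Robot

A 6-joint arm with a two-finger parallel gripper is mounted at the origin on the work surface. World frame = base frame: x ahead of the robot, y to its left, z up, the work surface at z = 0. Lengths are in mm, angles in rad, forces in N, time in s.
With the tool pointing down it reaches from about 400 to 825 mm from the base axis. Payload 7 kg.
Tool frame: the origin (TCP) lies between the finger pads, 19 mm behind the fingertips; this is the grasp point; z points along the fingers, y is the line along which they close (so a half turn about z gives the same grasp; the last joint's range is limited). The gripper opens to 88 mm and grips with 3 to 60 N. Pads are 19 mm wide; open, the fingers measure 130 mm over their backs; the gripper's body (78 mm by 193 mm) begins 47 mm behind the grasp point.
Start: joints at [-0.88, 0.359, 0.012, 0, -1.224, -0.288], TCP at [264.569, -620.966, 245.361] pointing down, gripper open.
Joint ranges: [-3.07, 3.07], [-1.43, 2.12], [-1.02, 1.25], [-3.03, 1.67], [-3.05, -0], [-3.03, 3.03]. Speed limits (rad/s): [2.39, 2.39, 3.01, 3.14, 3.14, 3.14].

## Interface

Orientations are given as a unit quaternion [x, y, z, w].
In Python, from plant import bot gives the robot as it stands. Calls block until the motion is done:
- bot.move_ptp(position, orientation): joint-space move of the TCP to a pose.
- bot.line_to(position, velocity=150, ori=None): straight line of the TCP; ori=None keeps the orientation; velocity is the mean speed in mm/s.
- bot.move_joints(angles): joint-space move.
- bot.move_gripper(opening, force=None): finger opening in mm; force is the grip in N (None keeps the last); returns when the fingers have stopped.
- bot.pause(seconds).
- bot.solve_ik(position, orientation): joint angles nearest the present ones, or None.
- bot.read_state(): the state.
- bot.camera(name): name is "side" or "top"; returns the picture (420x560x3 uint8, red, green, blue); there is no depth.
- bot.get_calibration(name): a dict with "fx", "fy", "cx", "cy" (pixels), "view" (4x4, takes a point from world to camera coordinates). Camera axes: x right, y up, looking along -z (the intrinsics and any distortion apply to the point x, -y, -z); pixel columns grow to the right and rows downward; lengths in mm; the calibration is good to about 2 mm. A picture is of the moment at which its call begins. get_calibration takes no time and is no camera call.
A pose or a line that the arm cannot do raises bot.Unreachable and nothing moves.
- bot.close_job(): hands the job in; it is judged then, once.
The state is a dict: "t": time; "joint_pos": joint angles; "qvel": joint speeds; "tau": joint torques, N m; "tcp_pos": TCP position; "eef_rot": TCP orientation; "contact_force": force on the tool from outside, world axes, zero at the start; "moment": the same for the moment, N m; "width": finger opening in mm; "finger_force": force on a finger pad.
Only numpy, scipy, OpenCV 4.12 (cv2) and the standard library are available. Lean on these libraries where they do the work, as an engineer would, in place of code of your own. Each camera call takes 0.05 s, during which the arm holds its last target. There are 200 camera calls.

## Working session

There is one attempt and no reset: what is moved stays moved. The work goes in short steps, each a Python script; the robot and the scene stay as the last script left them, time stands still between calls to the robot, and variables do not carry over. Pictures are saved under pics/ and viewed, at most 10 in all, crops included, and the job is handed in when it is done.

```bash
mkdir -p pics; python3 - <<'E'
from plant import bot
import cv2
for n in("top","side"):
    im=bot.camera(n); cv2.imwrite(f"pics/{n}0.png",im[:,:,::-1]); c=bot.get_calibration(n); print(n,c)
s=bot.read_state();print(s["t"],s["tcp_pos"],s["eef_rot"],s["width"])
E
```

```text
top {'fx': 407.19202226542507, 'fy': 407.19202226542507, 'cx': 285.36487282970006, 'cy': 213.996698373861, 'view': array([[-6.52805695e-03, -9.99801795e-01, -1.88083708e-02,
         6.79736075e+01],
       [ 9.91722754e-01, -8.88494709e-03,  1.28089959e-01,
        -5.75288980e+02],
       [-1.28231682e-01, -1.78165107e-02,  9.91584191e-01,
        -8.32369804e+02],
       [ 0.00000000e+00,  0.00000000e+00,  0.00000000e+00,
         1.00000000e+00]])}
side {'fx': 411.42128124888967, 'fy': 411.42128124888967, 'cx': 279.6770539352254, 'cy': 213.40059082324098, 'view': array([[ 9.98518553e-01, -5.44004563e-02, -1.13575306e-03,
        -5.76730036e+02],
       [ 3.92213753e-02,  7.05125730e-01,  7.07996743e-01,
        -8.70410526e+01],
       [-3.77144972e-02, -7.06992429e-01,  7.06214784e-01,
        -8.62946346e+02],
       [ 0.00000000e+00,  0.00000000e+00,  0.00000000e+00,
         1.00000000e+00]])}
0.1 [ 264.41697799 -620.60524927  244.53648156] [-2.00000848e-01  9.79795439e-01  7.10787081e-04 -2.29368292e-04] 87.38917545354796
```

View pics/top0.png

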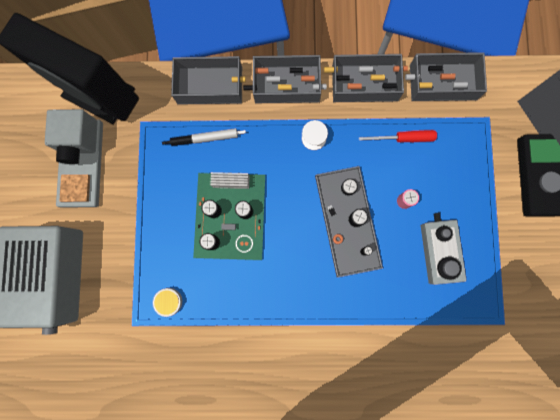

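View pics/side0.png

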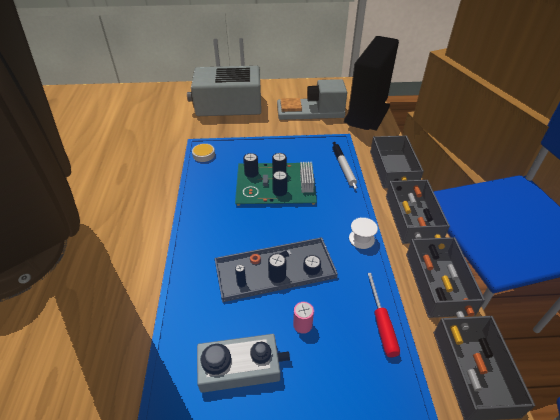

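Top view: the loose black capacitors are at (350,186), (359,217) and (367,250). In the side view they are at (312,262), which is low so it's the short one, (277,258), wide and tall, and (240,268), thin so it's the slim one. The one at top (359,217), side (277,258) fits as the spare. The empty ring is at top (244,243), side (251,191), and the large button at top (450,268), side (215,357). I'll confirm these in an enlarged crop and measure the centres.

```bash
cat > h.py <<'E'
import cv2, numpy as np
from plant import bot
def P(n):
    c=bot.get_calibration(n); K=np.array([[c["fx"],0,c["cx"]],[0,c["fy"],c["cy"]],[0,0,1]])
    return K@np.diag([1,-1,-1])@c["view"][:3]
def tri(pt,ps):
    X=cv2.triangulatePoints(P("top"),P("side"),np.float64(pt),np.float64(ps)); X=X[:3,0]/X[3,0]
    return X
def ray(n,p,z):
    M=P(n); A=M[:,[0,1,3]].copy(); A[:,2]+=M[:,2]*z
    h=np.linalg.solve(A,[*p,1]); return h[:2]/h[2]
E
python3 - <<'E'
import cv2,numpy as np
t=cv2.imread("pics/top0.png");s=cv2.imread("pics/side0.png")
def crop(im,x,y,w=66,h=50,k=6): return cv2.resize(im[y:y+h,x:x+w],None,fx=k,fy=k,interpolation=cv2.INTER_NEAREST)
a=np.vstack([np.hstack([crop(t,326,195),crop(s,244,233)]),np.hstack([crop(t,212,218),crop(s,218,166)])])
cv2.imwrite("pics/c1.png",a)
a=np.hstack([crop(t,417,235),crop(s,184,332)]);cv2.imwrite("pics/c2.png",a)
E
```

```text
(no output)
```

View pics/c1.png

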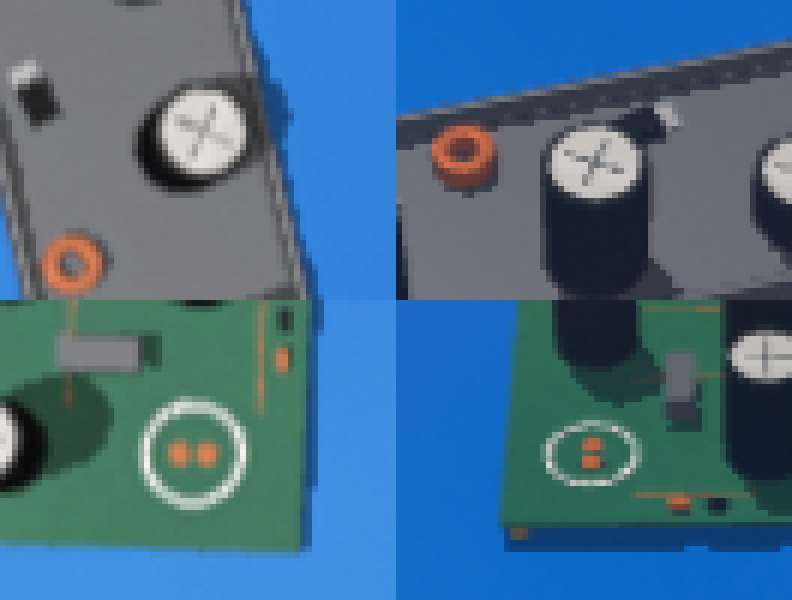

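View pics/c2.png

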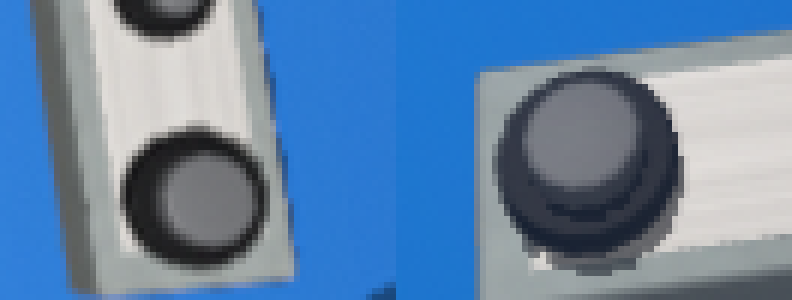

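The crop confirms it. The spare's top is centred at top (360,217), side (277.3,260), and it is wide with a tall black sleeve. The ring with copper pads is at top (244.2,243.7), side (250.7,191.7). The larger button's face is at top (452,268.5), side (215,353.5).

```bash
python3 - <<'E'
from h import *
for k,a,b in [("spare",(359.5,216.5),(276.8,259.5)),("gap",(243.7,243.2),(250.2,191.2)),("save",(451.8,268.2),(214.5,353.2)),
 ("slim",(367,250),(240.5,268.5)),("sold",(243,209),(279.5,176))]:
    X=tri(a,b); print(k,X.round(1), [(ray(n,p,X[2])).round(1) for n,p in(("top",a),("side",b))])
print(bot.read_state()["joint_pos"])
from scipy.spatial.transform import Rotation as R
print(R.from_quat(bot.read_state()["eef_rot"]).as_matrix().round(3))
E
```

```text
spare [566.9 -90.7  58.5] [array([566.5, -90.8]), array([567.3, -90.7])]
gap [515.5 155.1  14.7] [array([515.5, 155.1]), array([515.6, 155.1])]
save [ 459.8 -273.7   61. ] [array([ 458.9, -273.8]), array([ 460.6, -273.7])]
slim [ 497.9 -104.8   54. ] [array([ 497.2, -104.9]), array([ 498.6, -104.7])]
sold [584.8 151.5  61.3] [array([584. , 151.4]), array([585.5, 151.6])]
[-8.79872623e-01  3.59296583e-01  1.11572400e-02 -2.80306956e-04
 -1.22412731e+00 -2.88110585e-01]
[[-0.92  -0.392 -0.001]
 [-0.392  0.92   0.001]
 [ 0.     0.001 -1.   ]]
```

```bash
python3 - <<'E'
from h import *
q=[-.2,.9798,0,0]; q=list(np.array(q)/np.linalg.norm(q))
bot.move_gripper(0)
bot.move_ptp([566.9,-90.7,200],q)
bot.line_to([566.9,-90.7,98],120)
t=bot.read_state()["t"]
im=bot.camera("side"); im2=bot.camera("top")
s=bot.read_state();print(t,s["t"],s["tcp_pos"],s["width"],s["contact_force"])
c=lambda im,x,y:cv2.resize(im[y:y+120,x:x+80,::-1],None,fx=5,fy=5,interpolation=cv2.INTER_CUBIC)
cv2.imwrite("pics/p1.png",np.hstack([c(im,237,180)]))
E
```

```text
4.7167 4.8167 [567.52297483 -90.6641492   98.91699685] 0.5186987172445368 [ 0.03222657  1.19688767 -0.04046293]
```

View pics/p1.png

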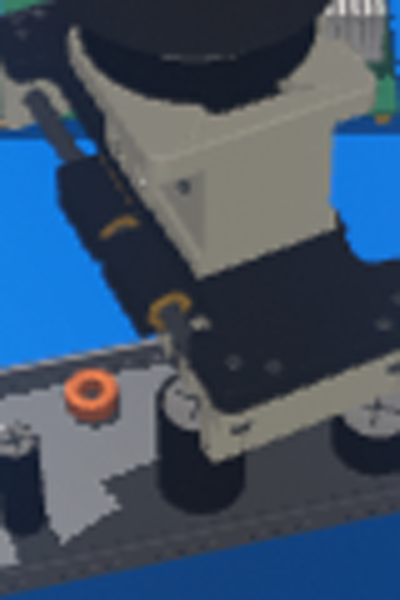

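The gripper stands over the spare: the tool is right above the wide, tall capacitor at about crop (200,400), with clearance and no contact.

```bash
python3 - <<'E'
from h import *
bot.pause(2.4)
bot.line_to([566.9,-90.7,200],200)
bot.line_to([515.5,155.1,200],200)
bot.line_to([515.5,155.1,54],120)
s=bot.read_state();print(s["t"],s["tcp_pos"],s["contact_force"])
bot.pause(2.5)
im=bot.camera("side")
bot.line_to([515.5,155.1,200],200)
q=list(np.array([-.2,.9798,0,0])/np.linalg.norm([-.2,.9798]))
bot.line_to([459.8,-273.7,200],200)
bot.line_to([459.8,-273.7,95],120)
s=bot.read_state();print(s["t"],s["tcp_pos"],s["contact_force"])
im2=bot.camera("side")
c=lambda im,x,y:cv2.resize(im[y:y+120,x:x+80,::-1],None,fx=5,fy=5,interpolation=cv2.INTER_CUBIC)
cv2.imwrite("pics/p2.png",np.hstack([c(im,210,110),c(im2,175,270)]))
E
```

```text
10.65 [515.94185565 155.34207693  54.66758258] [ 0.31969854  0.7973145  -0.19468597]
17.4167 [ 460.30659592 -273.81533278   95.61226402] [-0.27570476 -0.50987668  0.44131917]
```

View pics/p2.png

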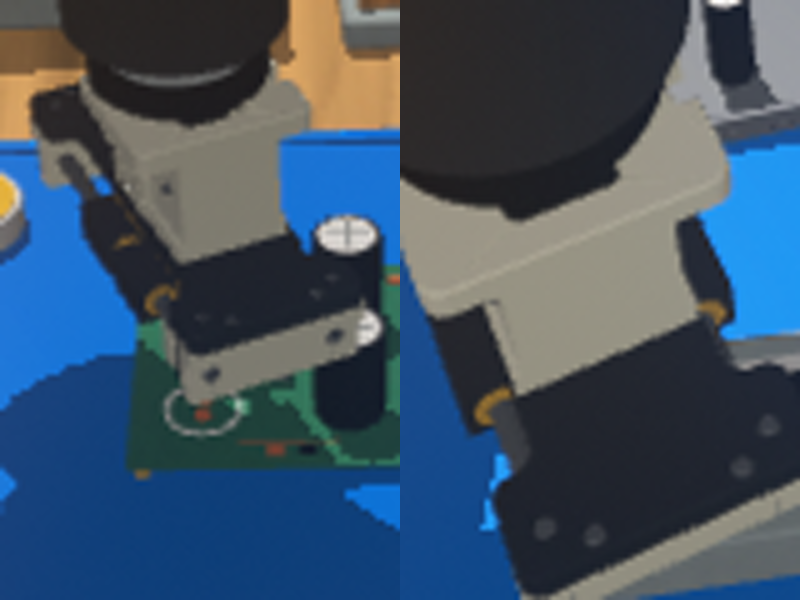

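The left picture shows the tool above the white ring, clear of its neighbours. The right one shows it above the control box at the large-button end, with the button hidden underneath. Next I press down under force watch.

```bash
python3 - <<'E'
from h import *
x,y=459.8,-273.7
f0=bot.read_state()["contact_force"][2]
for z in np.arange(84,66,-1.0):
    bot.line_to([x,y,z],30)
    s=bot.read_state(); f=s["contact_force"][2]-f0
    print(z,s["tcp_pos"][2].round(1),f.round(1))
    if f>12: break
bot.pause(.5); s=bot.read_state(); print(s["tcp_pos"],s["contact_force"],s["t"])
E
```

```text
84.0 83.8 0.3
83.0 83.0 0.7
82.0 82.0 0.8
81.0 80.9 0.6
80.0 79.9 0.5
79.0 78.9 0.7
78.0 78.1 3.1
77.0 77.1 1.8
76.0 76.1 3.7
75.0 75.1 3.9
74.0 74.1 4.8
73.0 73.1 4.1
72.0 72.1 6.2
71.0 71.9 14.6
[ 459.96926622 -273.77536802   71.93374685] [-2.55974013  1.22757073 13.6198172 ] 21.7333
```

The button made contact at about 78 and hit a hard stop at about 72, so it travelled the full 6 mm. Releasing it now.

```bash
python3 - <<'E'
from h import *
bot.line_to([459.8,-273.7,120],80)
bot.move_ptp([264.6,-620.9,245.4],[-.20000,.97980,0,0])
ims=bot.camera("side");im=bot.camera("top")
print(bot.read_state()["t"],bot.read_state()["contact_force"])
cv2.imwrite("pics/end.png",im[:,:,::-1])
d=cv2.absdiff(im[:,:,::-1],cv2.imread("pics/top0.png")).max(2)
print([ (a,int((d[a[1]:a[3],a[0]:a[2]]>40).sum())) for a in((315,165,385,278),(190,170,270,262),(398,180,470,290),(160,118,440,152))])
E
```

```text
24.1417 [-0.44645155  0.70359395  0.03516914]
[((315, 165, 385, 278), 0), ((190, 170, 270, 262), 0), ((398, 180, 470, 290), 0), ((160, 118, 440, 152), 0)]
```

View pics/end.png

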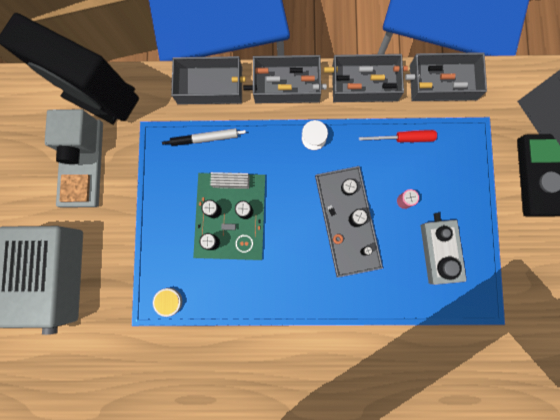

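The scene looks the same as at the start: the tray parts (359,217), the board (230,215) and the control box (445,250) have not changed, and the button is back up.

```bash
python3 -c "
from plant import bot
print(bot.close_job())"
```

```text
the job is handed in; nothing more can be done
None
```

The arm pointed at the 35 x 50 mm spare and then at the empty place for over two seconds each, pressed the larger button its full 6 mm and let it go; nothing else was moved, and the job was handed in at about 24 s.

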